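# Third hand for a phone's edge screws: set the stop, press on the fence

## Robot

A 7-joint arm with a two-finger parallel gripper is mounted at the origin on a cart in front of the work surface, level with it; the furniture and walls round the work are solid. World frame = base frame: x ahead of the robot, y to its left, z up, the work surface at z = 0. Lengths are in m, angles in rad, forces in N, time in s.
With the tool pointing down it reaches from about 0.425 to 0.95 m from the base axis. Payload 4.7 kg.
Tool frame: the origin (TCP) lies between the finger pads; the fingertips stand 25 mm ahead of it and the grasp point (between the pads) lies 6 mm ahead of it; z points along the fingers, y is the line along which they close (so a half turn about z gives the same grasp; the last joint's range is limited). The gripper opens to 85 mm and grips with 20 to 120 N. Pads are 22 mm wide; open, the fingers measure 114 mm over their backs; the gripper's body (76 mm by 85 mm) begins 54 mm behind the grasp point. The pads swing forward as they close: fully open they stand 13 mm farther back than shut.
Start: joints at [-1.309, 0.469, -0.049, 1.532, 0.024, 1.141, -0.082], TCP at [0.193, 0.647, 0.256] pointing down, gripper open.
Joint ranges: [-2.59, 2.59], [-0.33, 1.99], [-1.39, 1.29], [0.1, 2.45], [-1.04, 4.18], [0.21, 1.99], [-2.66, 2.66]. Speed limits (rad/s): [2.57, 2.57, 3.14, 3.14, 3.14, 3.14, 3.14].

## Interface

Orientations are given as a 3x3 rotation matrix whose columns are the frame's x, y, z axes.
In Python, from rig import * gives the robot as it stands. Calls block until the motion is done:
- movep(position, orientation): joint-space move of the TCP to a pose.
- move_l(position, attitude=None, feed=0.15, until_force=None): straight line of the TCP; attitude=None keeps the orientation; feed is the mean speed in m/s. With until_force (N) it stops when the force on the tool has changed by that much, and returns True; else False.
- move_joints(angles): joint-space move.
- command_gripper(opening, newtons=None): finger opening in m; newtons is the grip in N (None keeps the last); returns when the fingers have stopped.
- sleep(seconds).
- inverse_kinematics(position, orientation): joint angles nearest the present ones, or None.
- sense(): the state.
- camera(name): name is "side" or "top" or "wrist"; returns (picture, depth): 420x560x3 uint8, red, green, blue; 420x560 float32, m along the optical axis (not along the pixel's ray), 0 where there is no reading.
- camera_params(name): a dict with "K" (3x3 intrinsics, pixels), "position" and "rotation" of the camera in the world; the wrist camera has in their place "tool_from_camera" (4x4, takes a point from camera to tool coordinates, whose origin is the TCP and whose axes are the flange's). Camera axes: x right, y down, z forward; pixel columns grow to the right and rows downward; lengths in m; the calibration is good to about 2 mm. The wrist camera is an equidistant fisheye: a pixel r from the principal point sees the ray r / f radians off the axis. A picture is of the moment at which its call begins: read the wrist's pose just before it. camera_params takes no time and is no camera call.
A pose or a line that the arm cannot do raises Unreachable and nothing moves.
- finish_job(): hands the job in; it is judged then, once.
The state is a dict: "time_s": time; "joint_pos": joint angles; "qd": joint speeds; "joint_efforts": joint torques, N m; "position": TCP position; "tcp_rot": TCP orientation; "wrist_force": force on the tool from outside, world axes, zero at the start; "ft_torque": the same for the moment, N m; "finger_gap": finger opening in m; "gripper_force": force on a finger pad.
Only numpy, scipy, OpenCV 4.12 (cv2) and the standard library are available. Lean on these libraries where they do the work, as an engineer would, in place of code of your own. Each camera call takes 0.05 s, during which the arm holds its last target. There are 200 camera calls.

## Task

Set up the phone in the edge-screw jig and be the technician's third hand. First slide the jig's side stop until its pointer is on the red line (the setting for this phone), then lay the phone flat on the blue bed, screen up, its charging-port end to the sprung fence and its long edge up to the side stop, without shifting the stop off its line. Press it squarely into the fence with a steady push of about 10 N (never 20 or more) so that the two bottom-edge screws can be driven, and finish while still holding that push; leave the screwdriver, the screw tin and the loupe where they are.

Things in the scene. Friction and masses are not known exactly. Their poses are not given: they have to be found in the camera images.
- jig: Edge-screw jig, fixed. Grey plate 180 (x) x 195 (y) mm, top at z = 8 mm. Origin: centre of its underside on the worktop, z up. The phone lies in it lengthwise along jig y, port end to -y. At the -y side: aluminium back plate (y -98 to -84 mm, top at 36 mm, 164 mm long in x) with two brass driver bushes, and before it the sprung fence bar. Side stop on the -x side.
- fence_bar: Sprung fence: 60 mm bar along jig x, 33 mm high, two black rubber faces 10 to 31 mm above the worktop. Origin: at worktop height in the plane of the faces, on the bar's centre line; axes as the jig's. Slides only along jig y: free, its faces stand at jig y = -62 mm; pushed to -y it gives up to 8 mm. Spring: 3 N on leaving its rest, plus 1.5 N per mm (10 N at 4.7 mm).
- bed_seat (a point): Point in the plane of the free fence faces, on the centre line of bed and fence, level with the bed's top (16 mm above the worktop); axes as the jig's. The phone's port edge belongs here in x; the press takes it some mm to -y. The bed with its blue cushion runs from 8 to 126 mm to +y of here, 46 mm wide, narrower than the phone: fingers pass down beside its long edges.
- side_stop (a joint): Position of the jig's side stop on its rail along the jig's x, m: 0 = farthest from the bed, grows towards the bed (+x), 0.070 = end of the rail. 0.055 puts its pointer on the red line. It stays where it is left (friction about 4 N).
- stop_tab (a point): Middle of the top (z 71 mm) of the side stop's ribbed black tab: 12 (jig x) x 22 (y) mm, z 43 to 71 mm. The stop's steel blade, 8 mm thick, hangs beside the bed (jig y -67 to -33 mm, z 10 to 42 mm); its face to +x is 6 mm beyond the tab's centre. With the pointer on the line it is 34 mm (half the phone's width) from the centre line of bed and fence.
- stop_pointer (a point): Tip of the side stop's black pointer on the scale, on the top of the back plate, 37 mm above the worktop; moves with the stop.
- model_line (a point): The red line on the white scale on the top of the back plate: where the pointer belongs for this phone (fixed in the jig; axes as the jig's).
- phone: Black smartphone, 144 (its x) x 68 (its y) x 8 (z) mm, about 0.17 kg, lying loose on the black rest, screen up, underside 14 mm above the worktop. Origin: centre of its underside; z up; +x points to its earpiece end (thin slot above the screen), -x to its charging-port end. It starts to the left of the jig, port end turned roughly (within 0.7 rad of the seated direction) towards the fence.
- rest: Black rubber phone rest with a grey pad, fixed, 46 (its x) x 100 (its y, along the phone) x 14 mm; the phone overhangs it all round, by 7 to 15 mm on its long edges. Origin: centre of its underside.
- port_edge (a point): Middle of the phone's charging-port (bottom) edge: 72 mm from the phone's centre along its -x, half-way up its thickness.
- screwdriver_green: Green precision screwdriver, 130 x 15 x 17 mm, lying loose on the worktop to the right of the jig (-y). To be left alone.
- screw_tin: Green hinged sheet-steel tin with screws, 70 x 93 x 24 mm, standing loose to the right of the jig. Origin: centre of its underside. To be left alone.
- loupe: Black watchmaker's loupe, 38 mm across, 31 mm high, standing loose beyond the jig. Origin: centre of its underside. To be left alone.
Mind the look-alikes: they are no part of the job. Several things have the shape of the phone; the one meant has the colours described above.

How it is judged:
On the way, in this order (a step that is already met when the one before it is completed fails the run):
1. the side stop's pointer is on the red line, within 2 mm (x of stop_pointer in the frame of model_line between -0.002 and 0.002 m), for 0.3 s.
2. the phone lies flat on the bed, in line with the stop, and is pressed on the fence with 6 to 14 N for 1.5 s on end (z of phone in the frame of bed_seat between -0.003 and 0.003 m and x of port_edge in the frame of bed_seat between -0.003 and 0.003 m and y of port_edge in the frame of bed_seat between -0.01 and 0.003 m and angle between the x axis of phone and the y axis of jig, either way round below 0.05 rad and angle between phone's own z axis and vertical below 0.06 rad and contact force between phone and fence_bar between 6 and 14 N and contact force between the fingers and phone above 2 N), for 1.5 s.
At the end, for the whole second after the job is handed in: Gripper touching the phone, phone at rest and pressing the fence bar with 6 to 14 N; phone flat on the bed (3 mm, 0.06 rad), port edge within 3 mm of the fence's centre line, square within 0.05 rad; pointer within 2.5 mm of the red line (all of step 2 and x of stop_pointer in the frame of model_line between -0.0025 and 0.0025 m and linear speed of phone below 0.01 m/s); the arm keeps its last pose, push and grip.
It fails at once if the phone is pushed on the fence with 20 N or more (contact force between phone and fence_bar above 20 N).
It fails at once if the screwdriver, the screw tin or the loupe is shifted by more than 15 mm (distance of any of screwdriver_green, screw_tin, loupe from where it was at the start of the episode above 0.015 m).
It also fails if it takes over 64 s, if anything falls off the work surface, if the arm or the gripper's body presses on something with over 40 N, if the wrist force passes 120 N, or if a joint passes its speed limit or range.

## Working session

There is one attempt and no reset: what is moved stays moved. The work goes in short steps, each a Python script; the robot and the scene stay as the last script left them, time stands still between calls to the robot, and variables do not carry over. Pictures are saved under pics/ and viewed, at most 10 in all, crops included, and the job is handed in when it is done.

```bash
mkdir -p pics; ls
python3 - <<'E'
from rig import *
import cv2, numpy as np
for n in ("top","side"):
    im,d=camera(n); cv2.imwrite(f"pics/{n}0.png",im[:,:,::-1]); np.savez(f"{n}0.npz",im=im,d=d)
    p=camera_params(n); print(n,p)
print(camera_params("wrist"))
s=sense(); print(s['time_s'],s['position'],s['tcp_rot'])
E
```

```text
pics
top {'K': array([[417.98403577,   0.        , 288.46355378],
       [  0.        , 417.98403577, 208.58130093],
       [  0.        ,   0.        ,   1.        ]]), 'position': array([0.45712296, 0.00647749, 1.08191714]), 'rotation': array([[-0.00655736, -0.98939818,  0.14508015],
       [-0.99948176,  0.00191232, -0.03213337],
       [ 0.03151526, -0.14521567, -0.98889797]])}
side {'K': array([[472.38430143,   0.        , 280.05075939],
       [  0.        , 472.38430143, 206.38187121],
       [  0.        ,   0.        ,   1.        ]]), 'position': array([ 0.2257141 , -0.81017982,  0.8104033 ]), 'rotation': array([[ 0.91013064, -0.2751498 ,  0.30976574],
       [-0.41418904, -0.58532581,  0.69702305],
       [-0.01047187, -0.76268361, -0.64668698]])}
{'K': array([[325.1922621 ,   0.        , 276.7668457 ],
       [  0.        , 325.1922621 , 213.77845438],
       [  0.        ,   0.        ,   1.        ]]), 'tool_from_camera': array([[ 6.01925825e-04, -9.61882598e-01, -2.73462074e-01,
         7.01060192e-02],
       [ 9.99999517e-01,  7.91568871e-04, -5.83155044e-04,
         4.83650382e-04],
       [ 7.77390754e-04, -2.73461591e-01,  9.61882609e-01,
        -1.17934960e-01],
       [ 0.00000000e+00,  0.00000000e+00,  0.00000000e+00,
         1.00000000e+00]])}
0.1 [0.19339586 0.64624254 0.25538377] [[-9.58016097e-01  2.86714110e-01 -4.21708151e-04]
 [ 2.86714413e-01  9.58014721e-01 -1.62495257e-03]
 [-6.18942140e-05 -1.67764053e-03 -9.99998591e-01]]
```

View pics/top0.png

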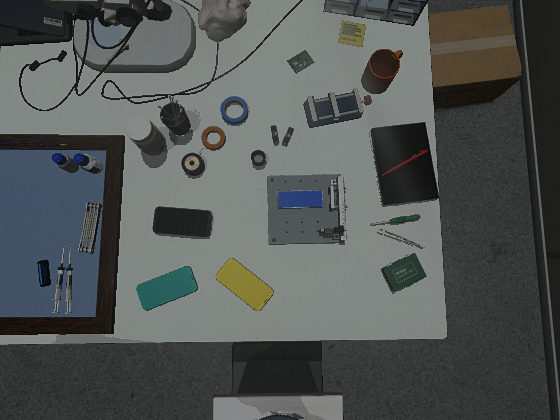

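View pics/side0.png

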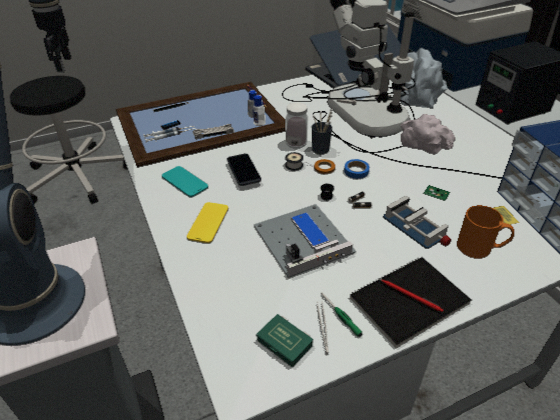

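Top view candidates:
- Black phone at (182,222), which fits the description.
- Teal slab at (167,288), yellow slab at (245,284) and black notebook (405,163), which are look-alikes.

The jig is at (306,210), blue bed at (300,199), side stop at (330,232). I'll take coarse positions, then look from near with the wrist camera.

```bash
cat > h.py <<'E'
from rig import *
import cv2, numpy as np
def ray(name,uv,pose=None):
    p=camera_params(name); K=p['K']; u,v=uv
    x=(u-K[0,2])/K[0,0]; y=(v-K[1,2])/K[1,1]
    if name!='wrist':
        return p['position'], p['rotation']@np.array([x,y,1.])
    r=np.hypot(x,y); s=np.sin(r)/r if r>1e-9 else 1
    T=p['tool_from_camera']; pos,R=pose
    return R@T[:3,3]+pos, R@(T[:3,:3]@np.array([x*s,y*s,np.cos(r)]))
def onz(name,uv,z,pose=None):
    o,d=ray(name,uv,pose); return o+d*(z-o[2])/d[2]
def look(fn):
    s=sense(); pose=(np.array(s['position']),np.array(s['tcp_rot']))
    im,d=camera('wrist'); cv2.imwrite(f'pics/{fn}.png',im[:,:,::-1]); np.savez(f'{fn}.npz',im=im,d=d,p=pose[0],R=pose[1])
    return im,d,pose
def load(fn):
    z=np.load(fn+'.npz'); return z['im'],z['d'],(z['p'],z['R'])
def down(yaw):  # tool z down, tool y (closing) axis at world angle yaw
    y=np.array([np.cos(yaw),np.sin(yaw),0]); z=np.array([0,0,-1.]); return np.column_stack([np.cross(y,z),y,z])
def rectz(name,mask,z,pose=None):
    c=max(cv2.findContours(mask.astype('uint8'),0,cv2.CHAIN_APPROX_NONE)[0],key=cv2.contourArea)[:,0]
    P=np.array([onz(name,q,z,pose)[:2] for q in c])
    return cv2.minAreaRect((P*1000).astype('float32')),P
E
python3 - <<'E'
from h import *
im=np.load('top0.npz')['im']; hsv=cv2.cvtColor(im,cv2.COLOR_RGB2HSV)
m=np.zeros(im.shape[:2],bool); m[195:250,140:225]=True
print('phone',rectz('top',(hsv[:,:,2]<70)&m,.022)[0])
m[:]=0; m[170:250,262:350]=True
print('bed',rectz('top',(hsv[:,:,0]>105)&(hsv[:,:,0]<130)&(hsv[:,:,1]>120)&m,.016)[0])
print([onz('top',q,.07).round(3) for q in((330,232),)])
# wrist: look poses
for nm,p in(('phone',(.38,.26,.30)),('jig',(.40,-.03,.30))):
    for yaw in (np.pi/2,-np.pi/2): print(nm,yaw,down(yaw)[:,0],inverse_kinematics(np.array(p),down(yaw)))
E
```

```text
phone ((580.2884521484375, 240.6294708251953), (147.65560913085938, 70.66918182373047), 86.73825073242188)
bed ((639.8701782226562, -57.19677734375), (111.86656951904297, 39.44825744628906), 89.96732330322266)
[array([ 0.548, -0.127,  0.07 ])]
phone 1.5707963267948966 [-1.000000e+00  6.123234e-17  0.000000e+00] [-0.7728274   0.0713083   0.08612168  1.96535952 -0.00685852  1.10519766
  0.88695204]
phone -1.5707963267948966 [1.000000e+00 6.123234e-17 0.000000e+00] [-1.22721956  0.06172324  0.57033365  1.98655289 -0.03731487  1.10334697
 -2.21172743]
jig 1.5707963267948966 [-1.000000e+00  6.123234e-17  0.000000e+00] [-0.66510411 -0.07690702  0.60997165  2.09755761  0.04921609  1.10759825
  1.49227008]
jig -1.5707963267948966 [1.000000e+00 6.123234e-17 0.000000e+00] [-0.84412403 -0.10026527  0.7743967   2.10330583  0.07817691  1.11129536
 -1.67776877]
```

Run:
```python
from h import *
movep(np.array([.54,.24,.25]),down(np.pi/2)); a,_,_=look('wp')
movep(np.array([.57,-.07,.23]),down(np.pi/2)); b,_,_=look('wj')
print(sense()['time_s'],sense()['position'])
cv2.imwrite('pics/wboth.png',np.hstack([a[:,80:480],b[:,80:480]])[:,:,::-1])
```

```text
3.325 [ 0.57044017 -0.06758948  0.22999304]
```

View pics/wboth.png

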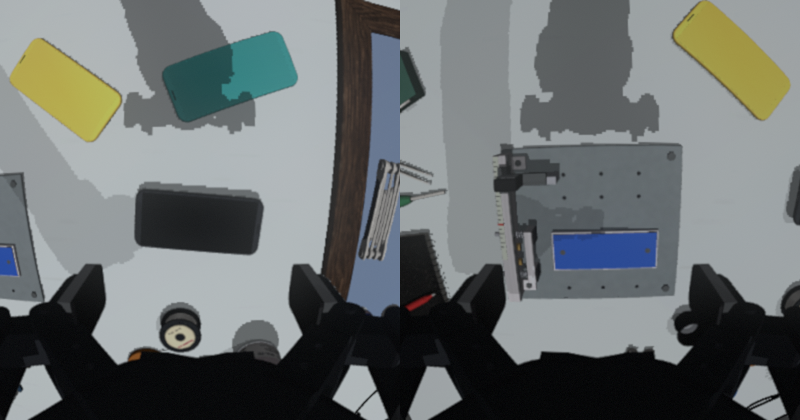

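Left crop: the black phone at (198,220). Right crop: the jig with the blue bed at (605,251), the stop's tab near (507,182), and the back plate and scale down x≈500. I'll do one enlarged crop of both.

Run:
```python
from h import *
a,_,pa=load('wp'); b,d,pb=load('wj')
j=cv2.resize(b[135:305,165:275],None,fx=3.5,fy=3.5,interpolation=cv2.INTER_CUBIC)
p=cv2.resize(a[175:265,205:350],None,fx=2.8,fy=2.8,interpolation=cv2.INTER_CUBIC)
p=cv2.convertScaleAbs(p,alpha=3)
o=np.zeros((max(j.shape[0],p.shape[0]),j.shape[1]+p.shape[1],3),'uint8'); o[:j.shape[0],:j.shape[1]]=j; o[:p.shape[0],j.shape[1]:]=p
cv2.imwrite('pics/crop1.png',o[:,:,::-1]); print(o.shape,j.shape)
h=cv2.cvtColor(a,cv2.COLOR_RGB2HSV); m=np.zeros(h.shape[:2],bool); m[170:270,200:355]=1
print('phone z.022',rectz('wrist',(h[:,:,2]<75)&m,.022,pa)[0])
h=cv2.cvtColor(b,cv2.COLOR_RGB2HSV)
r,P=rectz('wrist',(h[:,:,0]>105)&(h[:,:,0]<130)&(h[:,:,1]>150)&(np.arange(560)>200)&(np.arange(560)<360),.016,pb); print('bed',r)
m=((h[:,:,0]<8)|(h[:,:,0]>172))&(h[:,:,1]>110)&(h[:,:,2]>60); m[:,:165]=0;m[:,275:]=0;m[:135]=0;m[305:]=0
n,l,st,c=cv2.connectedComponentsWithStats(m.astype('uint8'))
for i in range(1,n): print('red',c[i],st[i,4],onz('wrist',c[i],.036,pb).round(4))
```

```text
(595, 791, 3) (595, 385, 3)
phone z.022 ((577.348876953125, 243.01123046875), (141.00254821777344, 67.34463500976562), 85.11884307861328)
bed ((637.4075927734375, -58.20800018310547), (40.37466812133789, 111.38280487060547), 1.4326152801513672)
red [181. 224.] 3 [ 0.6005 -0.1664  0.036 ]
```

View pics/crop1.png

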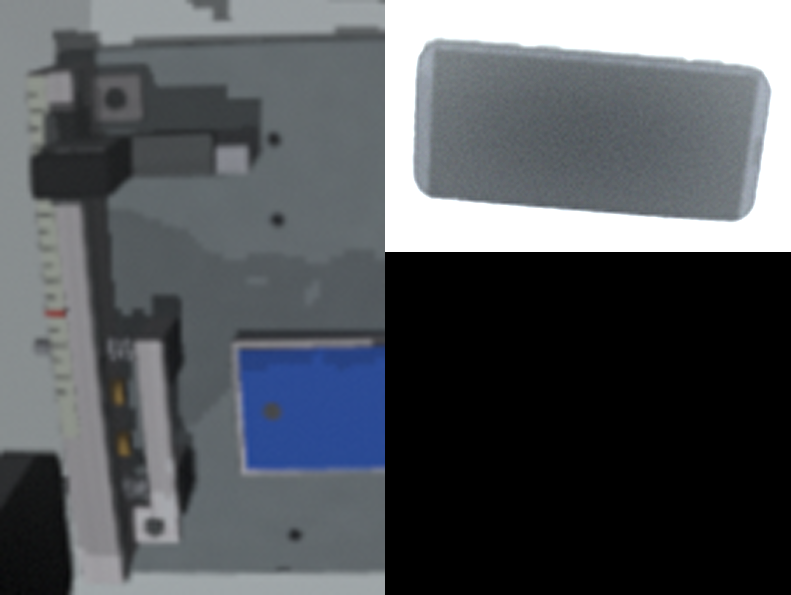

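Crop: the scale shows the red line at (55,313) and the black tab at (75,172), with the tab still far from the line. The phone is plain black, with its outline clear. Next I'll get the jig yaw and feature positions from the depth cloud in height bands.

```bash
cat >> h.py <<'E'
def cloud(fn):
    im,d,pose=load(fn); p=camera_params('wrist'); K=p['K']
    v,u=np.mgrid[:420,:560]; x=(u-K[0,2])/K[0,0]; y=(v-K[1,2])/K[1,1]; r=np.hypot(x,y)+1e-9; t=np.tan(np.minimum(r,1.4))/r
    C=np.stack([x*t*d,y*t*d,d],-1); T=p['tool_from_camera']; C=C@T[:3,:3].T+T[:3,3]
    W=C@pose[1].T+pose[0]; W[d==0]=np.nan; return im,W
def band(W,z0,z1,box):
    m=(W[...,2]>z0)&(W[...,2]<z1)&(W[...,0]>box[0])&(W[...,0]<box[1])&(W[...,1]>box[2])&(W[...,1]<box[3])
    m=cv2.morphologyEx(m.astype('uint8'),cv2.MORPH_OPEN,np.ones((2,2),'uint8')).astype(bool)
    P=W[m]; return m,P,(cv2.minAreaRect((P[:,:2]*1000).astype('float32')) if len(P)>3 else None)
E
python3 - <<'E'
from h import *
im,W=cloud('wj'); B=(.50,.75,-.19,.06)
for n,a,b,bx in(('plate',.004,.0115,B),('bed',.0135,.0195,B),('back',.033,.040,B),('tab',.065,.076,B),('blade',.040,.046,B)):
    m,P,r=band(W,a,b,bx); print(n,len(P),r,np.median(P,0).round(4) if len(P) else'')
h=cv2.cvtColor(im,cv2.COLOR_RGB2HSV); m=(h[...,0]>105)&(h[...,0]<130)&(h[...,1]>150)&(abs(W[...,0]-.637)<.04)&(abs(W[...,1]+.058)<.08)
print('blue z',np.nanmedian(W[m],0))
# blue long edges -> yaw
ys=W[...,1][m];xs=W[...,0][m]
for f in (np.min,np.max):
    q=[(c,f(xs[abs(ys-c)<.002])) for c in np.arange(-.1,-.02,.004)]; k=np.polyfit(*zip(*q),1); print('edge slope dx/dy',k)
im,W=cloud('wp'); m,P,r=band(W,.018,.027,(.5,.66,.15,.34)); print('phone',len(P),r,np.median(P,0))
b=load('wj'); print('tab ray',onz('wrist',(186,184),.071,b[2]))
# top view plate & bed with depth
z=np.load('top0.npz'); p=camera_params('top');K=p['K'];v,u=np.mgrid[:420,:560];d=z['d']
Wt=np.stack([(u-K[0,2])/K[0,0]*d,(v-K[1,2])/K[1,1]*d,d],-1)@p['rotation'].T+p['position']
for n,a,b_,bx in(('plate',.005,.05,B),('back',.030,.042,B),('phone',.016,.03,(.5,.66,.15,.34))):
    m,P,r=band(Wt,a,b_,bx); print('top',n,len(P),r)
E
```

```text
plate 18887 ((nan, nan), (nan, 0.0), nan) [nan nan nan]
bed 4276 ((642.6234741210938, -59.18064880371094), (285.795654296875, 77.29167175292969), 57.007545471191406) [nan nan nan]
back 1834 ((nan, nan), (0.0, 0.0), 0.0) [nan nan nan]
tab 340 ((559.9473876953125, -153.77418518066406), (16.70221710205078, 32.783592224121094), 42.95010757446289) [nan nan nan]
blade 501 ((562.263427734375, -136.89309692382812), (56.043617248535156, 27.68771743774414), 73.62921905517578) [nan nan nan]
blue z [ 0.63635493 -0.05877365  0.01644251]
edge slope dx/dy [-0.02315883  0.61626774]
edge slope dx/dy [-0.02327771  0.6555228 ]
phone 7236 ((584.52099609375, 245.9918212890625), (142.8697967529297, 63.36530685424805), 79.07059478759766) [nan nan nan]
tab ray [ 0.55196291 -0.14786665  0.071     ]
top plate 4778 ((622.9005126953125, -77.79005432128906), (297.09857177734375, 226.48959350585938), 10.039348602294922)
top back 419 ((551.8262939453125, -123.98771667480469), (110.74853515625, 302.8106384277344), 56.064762115478516)
top phone 1489 ((551.0158081054688, 152.31875610351562), (334.52911376953125, 91.82872009277344), 72.57616424560547)
```

Wrist view gives a jig yaw of about +0.023 rad, bed centre line x ≈ 0.6359 − 0.0232·y, tab ≈ (0.552, −0.148), and red line x ≈ 0.600. I'll grip the tab and slide it, then look.

Run:
```python
from h import *
yw=.0232; R=down(yw)
command_gripper(.040,20)
movep(np.array([.552,-.148,.11]),R)
c=move_l(np.array([.552,-.148,.070]),feed=.08,until_force=8); print('hit',c)
command_gripper(0.0,25); s=sense(); print(s['finger_gap'],s['position'],s['wrist_force'],s['gripper_force'])
p=np.array(s['position']); 
move_l(p+.047*np.array([np.cos(yw),np.sin(yw),0]),feed=.06)
s=sense(); print(s['position'],s['wrist_force'],s['time_s'],s['joint_pos'])
look('wg')
```

```text
hit False
0.011337540449818873 [ 0.55265471 -0.14814689  0.07055703] [1.77351186 0.02770913 1.92833874] 30.949981212615967
[ 0.59930202 -0.14701138  0.07054456] [-2.33142036 -0.03414608  4.0771876 ] 6.8583 [-0.17911451  0.630636    0.49055592  1.85250839 -0.41456655  0.76134201
  0.55973415]
```

View pics/wg.png

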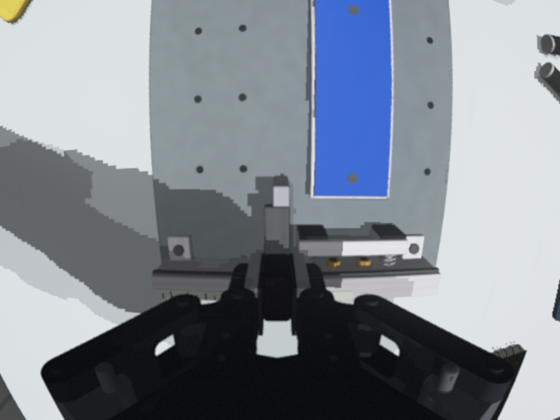

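Stop gripped and moved 46.7 mm. Now I'll release it and check the pointer against the line from near.

Run:
```python
from h import *
command_gripper(.040)
p=np.array(sense()['position']); move_l(p+[0,0,.06],feed=.15)
movep(np.array([.575,-.165,.15]),down(np.pi/2))
im,d,pose=look('wl'); print(sense()['time_s'])
c=cv2.resize(im[130:290,180:360],None,fx=3.6,fy=3.6,interpolation=cv2.INTER_CUBIC); cv2.imwrite('pics/wl_c.png',c[:,:,::-1])
```

```text
9.1083
```

View pics/wl_c.png

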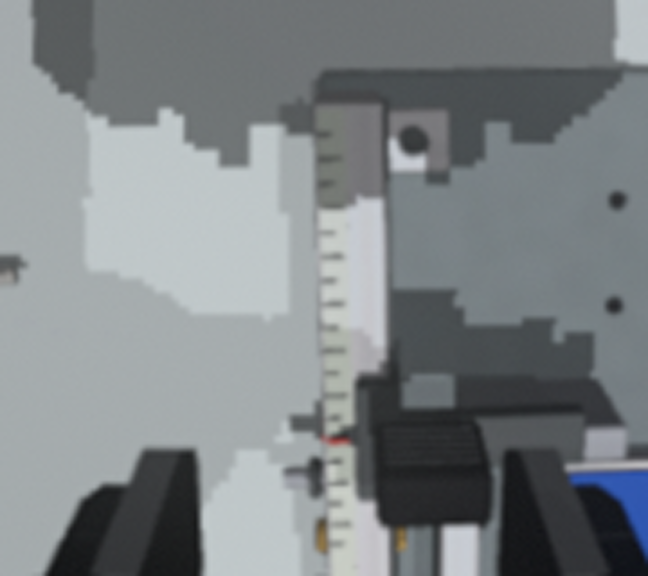

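Pointer tip ≈ (348,434), red line ≈ (337,440) in the crop: roughly 1 mm short. I'll zoom in.

Run:
```python
from h import *
im,d,pose=load('wl')
c=cv2.resize(im[238:266,262:298],None,fx=16,fy=16,interpolation=cv2.INTER_NEAREST); cv2.imwrite('pics/wl_z.png',c[:,:,::-1])
for q in((273,252),(273,253),(277,250)): print(onz('wrist',q,.037,pose))
```

```text
[ 0.60035869 -0.16719559  0.037     ]
[ 0.6011896  -0.16719921  0.037     ]
[ 0.59870212 -0.16413615  0.037     ]
```

View pics/wl_z.png

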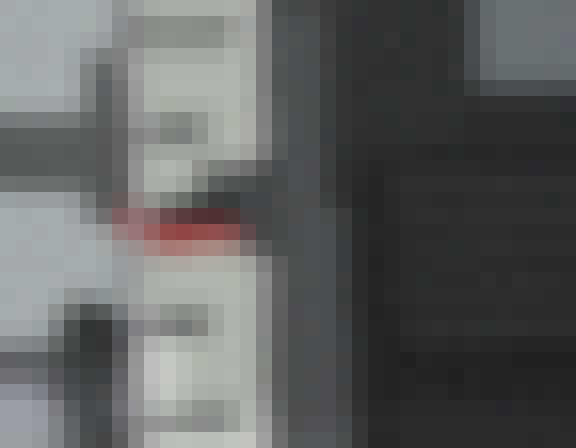

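The pointer tip is ~1 px (0.8 mm) short of the red line centre. I'll nudge it, check yaw from a second view, then fit the phone edges and grasp it.

Run:
```python
from h import *
def slopes(W,m,lo,hi):
    ys=W[...,1][m];xs=W[...,0][m];o=[]
    for f in (np.min,np.max):
        q=[(c,f(xs[abs(ys-c)<.0025])) for c in np.arange(lo,hi,.004) if (abs(ys-c)<.0025).sum()>3]; o.append(np.polyfit(*zip(*q),1).round(4))
    return o,ys.min(),ys.max()
for fn in('wg','wj'):
    im,W=cloud(fn); h=cv2.cvtColor(im,cv2.COLOR_RGB2HSV)
    m=(h[...,0]>105)&(h[...,0]<130)&(h[...,1]>150)&(abs(W[...,0]-.637)<.04)&(abs(W[...,1]+.058)<.08); print(fn,slopes(W,m,-.1,-.03))
im,W=cloud('wp'); h=cv2.cvtColor(im,cv2.COLOR_RGB2HSV); m=(h[...,2]<90)&(abs(W[...,0]-.578)<.06)&(abs(W[...,1]-.242)<.09)&(W[...,2]>.016)&(W[...,2]<.03); print('phone',slopes(W,m,.19,.29))
# nudge
yw=.0232; e=np.array([np.cos(yw),np.sin(yw),0]); R=down(yw)
movep(np.array([.5993,-.147,.12]),R); move_l(np.array([.5993,-.147,.0705]),feed=.1,until_force=8)
command_gripper(0,25); p=np.array(sense()['position']); print(p,sense()['finger_gap'])
move_l(np.array([.5993,-.147,.0705])+.0009*e,feed=.02); sleep(.2); print(sense()['position'],sense()['wrist_force'])
command_gripper(.04); print('tab', sense()['position'])
move_l(np.array(sense()['position'])+[0,0,.06],feed=.15)
movep(np.array([.575,-.165,.15]),down(np.pi/2))
im,d,pose=look('wl2'); print(sense()['time_s'])
cv2.imwrite('pics/wl2z.png',cv2.resize(im[238:266,262:298],None,fx=12,fy=12,interpolation=cv2.INTER_NEAREST)[:,:,::-1])
command_gripper(.080)
```

```text
wg ([array([-0.0269,  0.6167]), array([-0.0257,  0.6577])], np.float64(-0.1142810337207278), np.float64(-0.0018492463995163078))
wj ([array([-0.0269,  0.6159]), array([-0.0227,  0.6557])], np.float64(-0.11395156064907286), np.float64(-0.0019845607401558635))
phone ([array([0.0852, 0.5238]), array([0.084 , 0.5906])], np.float64(0.17099938989708968), np.float64(0.3151219431829456))
[ 0.59969633 -0.14717354  0.07129038] 0.011420384668170623
[ 0.59991065 -0.14717759  0.07126474] [-2.31471852 -0.03073749  7.61308645]
tab [ 0.60021767 -0.14683964  0.07029316]
13.9833
```

View pics/wl2z.png

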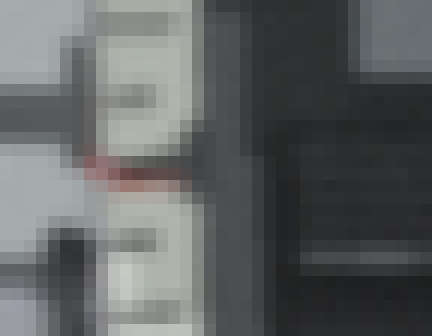

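The pointer now sits on the red line, with red showing evenly at the tip. Next is the phone grasp, then carrying it over the bed.

Run:
```python
from h import *
R=down(-.0845); c=np.array([.5778,.243,0])
movep(c+[0,0,.09],R)
print('hit',move_l(c+[0,0,.028],feed=.1,until_force=6), sense()['position'])
command_gripper(.06,35); s=sense(); print(s['finger_gap'],s['gripper_force'],s['position'],s['wrist_force'])
move_l(np.array(s['position'])+[0,0,.07],feed=.12)
Rj=down(.025); q=np.array([.6375+.002,-.045,.10]); movep(q,Rj)
s=sense(); print(s['finger_gap'],s['position'],s['wrist_force'],s['time_s'])
im,d,p=look('wc')
```

```text
hit False [0.57827623 0.24292604 0.02826694]
0.06724260957900507 39.77412164211273 [0.57880274 0.24316452 0.02920475] [ 0.31260253 -0.31310606  4.5996107 ]
0.06678212246221125 [ 0.63946448 -0.04245688  0.09943157] [-0.1860966   0.71188844 -1.74172243] 19.1833
```

View pics/wc.png

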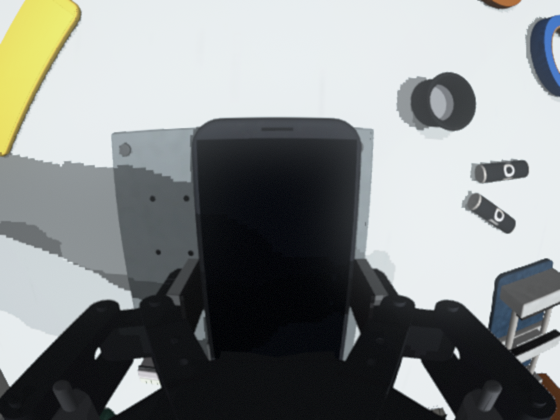

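The phone is held square, with its earpiece slot (278,128) away from the fence. I'll lower it onto the bed, then ease it to the stop.

Run:
```python
from h import *
q=np.array([.6375+.0015,-.044,0]); Rj=down(.025)
move_l(q+[0,0,.05],Rj,feed=.06); sleep(.2); s0=sense(); print(s0['position'],s0['wrist_force'])
print('touch',move_l(q+[0,0,.028],feed=.02,until_force=2.5)); s=sense(); print(s['position'],s['wrist_force'],s['finger_gap'])
sleep(.2); s=sense(); print(s['position'],s['wrist_force'],s['time_s'])
```

```text
[ 0.63929365 -0.04401619  0.05047764] [ 0.4172496   0.82438711 -1.19647327]
touch True
[ 0.63884449 -0.04399501  0.03124098] [-1.31305683 -0.08043219  5.36905832] 0.06737314884010571
[ 0.63885399 -0.04399797  0.03126143] [-1.02296521 -0.22563648  4.84467128] 21.4833
```

Run:
```python
from h import *
yw=.025; ex=np.array([np.cos(yw),np.sin(yw),0]); ey=np.array([-np.sin(yw),np.cos(yw),0])
t=np.array([.6375,-.044,.0316]); 
print('side',move_l(t,down(yw),feed=.01,until_force=2.5)); s=sense(); print(s['position'],s['wrist_force'])
t[0]=s['position'][0]; f0=np.array(s['wrist_force'])@ey
for k in range(1,20):
    move_l(t-.001*k*ey,feed=.02); sleep(.1); s=sense(); f=np.array(s['wrist_force'])@ey-f0
    print(k,np.round(s['position'],4),round(f,2),np.round(s['wrist_force'],1))
    if f>5: break
print(s['time_s'],s['finger_gap'])
```

```text
side True
[ 0.63758366 -0.04401862  0.03132022] [0.05328687 0.55517822 4.24343836]
1 [ 0.6375 -0.045   0.0313] -0.37 [ 0.6  0.2 -0.7]
2 [ 0.6375 -0.0459  0.0314] 0.12 [-0.5  0.7 -2. ]
3 [ 0.6376 -0.0473  0.0315] -0.98 [ 0.9 -0.4 -2.7]
4 [ 0.6376 -0.0481  0.0316] -0.14 [ 0.2  0.4 -2.1]
5 [ 0.6377 -0.049   0.0316] 0.24 [ 0.4  0.8 -2. ]
6 [ 0.6377 -0.05    0.0316] -0.84 [ 0.  -0.3 -3. ]
7 [ 0.6378 -0.051   0.0316] -0.67 [-0.4 -0.1 -2. ]
8 [ 0.6378 -0.052   0.0316] -0.28 [ 0.3  0.3 -2.6]
9 [ 0.6378 -0.053   0.0316] -1.06 [ 0.4 -0.5 -1.6]
10 [ 0.6378 -0.054   0.0316] 0.59 [-0.8  1.1 -1.5]
11 [ 0.6379 -0.055   0.0316] -1.23 [ 0.4 -0.7 -2.8]
12 [ 0.6379 -0.056   0.0316] -0.89 [ 0.3 -0.3 -1.9]
13 [ 0.6379 -0.057   0.0316] -0.97 [ 0.1 -0.4 -2.4]
14 [ 0.6379 -0.058   0.0316] -0.75 [-0.1 -0.2 -1.6]
15 [ 0.6379 -0.059   0.0316] -1.14 [-0.5 -0.6 -2.1]
16 [ 0.638  -0.06    0.0316] -0.57 [-0.2 -0.  -2.7]
17 [ 0.638  -0.0611  0.0316] -1.41 [ 0.8 -0.8 -2.1]
18 [ 0.638  -0.0612  0.0316] 2.02 [ 0.9  2.6 -2.7]
19 [ 0.6381 -0.0622  0.0315] 4.22 [-0.4  4.8 -1.1]
28.3417 0.06720473636542053
```

The fence was met at about TCP y = −0.061. I'll continue in small steps up to 10 N.

Run:
```python
from h import *
yw=.025; ey=np.array([-np.sin(yw),np.cos(yw),0])
def F(n=8):
    a=[]
    for _ in range(n): sleep(.04); a.append(np.array(sense()['wrist_force']))
    return np.mean(a,0)
b=-0.2  # mean y force while sliding free
t=np.array([.63795,-.0632,.0315])
for k in range(12):
    move_l(t-.0005*k*ey,down(yw),feed=.02); f=F()
    print(k,np.round(sense()['position'],4),f.round(2))
    if f@ey-b>9.5: break
sleep(.5); print(F().round(2),sense()['time_s'],sense()['finger_gap'])
im,d,p=look('wf')
```

```text
0 [ 0.638  -0.0625  0.0315] [-0.05  5.24 -1.51]
1 [ 0.6381 -0.0629  0.0315] [ 0.12  5.23 -1.24]
2 [ 0.6381 -0.0632  0.0315] [-0.47  5.54 -1.23]
3 [ 0.6381 -0.0634  0.0315] [-0.01  6.18 -1.16]
4 [ 0.6381 -0.0637  0.0315] [-0.18  6.8  -0.71]
5 [ 0.638  -0.0639  0.0315] [ 0.04  6.73 -0.76]
6 [ 0.6381 -0.0642  0.0315] [-0.66  7.26 -0.46]
7 [ 0.6381 -0.0644  0.0315] [-0.22  7.62 -0.5 ]
8 [ 0.6381 -0.0646  0.0315] [-0.52  7.75 -0.27]
9 [ 0.6381 -0.0649  0.0315] [-0.81  8.16 -0.15]
10 [ 0.6381 -0.0652  0.0315] [-0.62  8.75 -0.1 ]
11 [ 0.638  -0.0655  0.0315] [-0.74  9.51 -0.2 ]
[-0.73  9.19  0.14] 36.175 0.06782389784109828
```

Run:
```python
from h import *
im,d=camera('side'); 
cv2.imwrite('pics/fin.png',np.hstack([cv2.resize(im[185:285,240:365],(500,400),interpolation=cv2.INTER_CUBIC),cv2.resize(load('wf')[0],None,fx=.5,fy=.5)[:,:].repeat(1,0) if 0 else cv2.resize(load('wf')[0],(300,400))])[:,:,::-1])
a,W=cloud('wf'); m=(W[...,2]>.017)&(W[...,2]<.032)&(abs(W[...,0]-.638)<.028)&(W[...,1]>-.02)&(W[...,1]<.03)
P=W[m]; print('earpiece end y',P[:,1].max(), 'plane',np.linalg.lstsq(np.c_[P[:,:2],np.ones(len(P))],P[:,2],rcond=None)[0].round(4), P[:,2].mean(),len(P))
```

```text
earpiece end y 0.007835211534469422 plane [-0.0206 -0.0333  0.038 ] 0.02503518788224484 9999
```

View pics/fin.png

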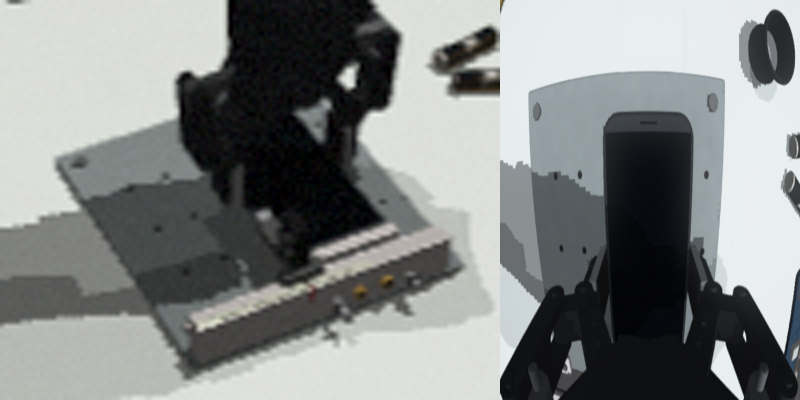

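The phone lies on the bed against the fence; measured push is about 9.4 N. One quick check of the tilt against the plate for bias.

Run:
```python
from h import *
a,W=cloud('wf')
def fit(m): 
    P=W[m]; return np.linalg.lstsq(np.c_[P[:,:2],np.ones(len(P))],P[:,2],rcond=None)[0].round(4),P[:,2].mean().round(4),len(P)
b=(W[...,2]>.002)&(W[...,2]<.0125)&(W[...,1]>-.03)&(W[...,1]<.025)
print('plate',fit(b&(W[...,0]>.56)&(W[...,0]<.595)),fit(b&(W[...,0]>.68)&(W[...,0]<.72)))
m=(W[...,2]>.018)&(W[...,2]<.032)&(abs(W[...,0]-.638)<.025)&(W[...,1]>-.05)&(W[...,1]<.004); print('phone',fit(m))
ys=W[...,1][m];xs=W[...,0]
g=(W[...,2]>.017)&(W[...,2]<.032)&(abs(W[...,0]-.638)<.045)
for f in(np.min,np.max):
    q=[(c,f(xs[g&(abs(W[...,1]-c)<.002)])) for c in np.arange(-.025,-.002,.003)]; print(np.polyfit(*zip(*q),1).round(4))
s=sense(); print(s['time_s'],s['wrist_force'],s['position'])
```

```text
plate (array([ 0.0012, -0.0018,  0.0076]), np.float64(0.0083), 8104) (array([-0.0217,  0.0082,  0.0235]), np.float64(0.0085), 4913)
phone (array([-0.0217, -0.0061,  0.0389]), np.float64(0.0252), 16612)
[-0.0222  0.6022]
[-0.0261  0.669 ]
36.275 [-2.00211688  9.79636339 -0.73409879] [ 0.63808563 -0.06540994  0.03148992]
```

Run:
```python
from h import *
sleep(.5); print(sense()['wrist_force'],sense()['time_s']); print(finish_job())
```

```text
[-0.51206427  9.68272913  0.13694626] 36.775
the job is handed in; nothing more can be done
None
```

The job is handed in at 36.8 s: the stop's pointer is on the red line, and the phone lies flat and square on the bed, held into the fence with about 9.7 N at the wrist; I don't have the judge's result.

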